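Paint pots back into their rack cells

TASK

Pick out the four closed paint pots and put each one in its own square clear rack cell, matched by size: the smallest pot in the smallest cell, and so on up to the largest pot in the largest cell. Set each down gently, never dropping it or knocking it over, so that it stands upright on the floor of its cell inside the rim. Leave the saucer palette and the open water cup where they are.

Things in the scene. Friction and masses are not known exactly. Their poses are not given: they have to be found in the camera images.
- pot_tiny: The smallest of four closed paint pots: a loose upright round pot, white plastic with a grey lid, 30 mm across over its whole height and 48 mm tall, straight-sided (the lid is as wide as the body). Origin at the centre of its underside, z up.
- pot_small: The second smallest of four closed paint pots: a loose upright round pot, white plastic with a grey lid, 40 mm across over its whole height and 54 mm tall, straight-sided (the lid is as wide as the body). Origin at the centre of its underside, z up.
- pot_medium: The second largest of four closed paint pots: a loose upright round pot, white plastic with a grey lid, 50 mm across over its whole height and 60 mm tall, straight-sided (the lid is as wide as the body). Origin at the centre of its underside, z up.
- pot_large: The largest of four closed paint pots: a loose upright round pot, white plastic with a grey lid, 60 mm across over its whole height and 66 mm tall, straight-sided (the lid is as wide as the body). Origin at the centre of its underside, z up.
- cell_tiny: The smallest of four rack cells: a fixed, shallow, square, open-topped clear plastic tray with a thin white rim and a dark floor pad, 46 mm square inside, 54 mm square outside, walls 4 mm thick; the rim is 12 mm and the inner floor 4 mm above the table. Origin at the centre of its underside (table level), x and y along its sides, z up.
- cell_small: The second smallest of four rack cells: a fixed, shallow, square, open-topped clear plastic tray with a thin white rim and a dark floor pad, 56 mm square inside, 64 mm square outside, walls 4 mm thick; the rim is 12 mm and the inner floor 4 mm above the table. Origin at the centre of its underside (table level), x and y along its sides, z up.
- cell_medium: The second largest of four rack cells: a fixed, shallow, square, open-topped clear plastic tray with a thin white rim and a dark floor pad, 66 mm square inside, 74 mm square outside, walls 4 mm thick; the rim is 12 mm and the inner floor 4 mm above the table. Origin at the centre of its underside (table level), x and y along its sides, z up.
- cell_large: The largest of four rack cells: a fixed, shallow, square, open-topped clear plastic tray with a thin white rim and a dark floor pad, 76 mm square inside, 84 mm square outside, walls 4 mm thick; the rim is 12 mm and the inner floor 4 mm above the table. Origin at the centre of its underside (table level), x and y along its sides, z up.
- saucer: Bystander: white ceramic saucer palette, 86 mm across, 14 mm high, loose. Origin at the centre of its underside. Leave alone.
- cup: Bystander: open white ceramic water cup with no lid, 56 mm across at the rim, 62 mm tall, loose. Origin at the centre of its underside. Leave alone.
There are look-alikes about, which are no part of the job. Leave any purple look-alike of the cell_large alone. What is shaped like the pot_large but green is not meant.

How it is judged:
At the end, for the whole second after the job is handed in: Each pot stands in the cell of its own size rank: centre within 12.5 mm horizontally of the cell centre, underside less than 8 mm above the table, upright within 0.1 rad, released and at rest; saucer palette and cup within 25 mm of where they began (horizontal distance between pot_tiny and cell_tiny below 0.0125 m and z of pot_tiny in the frame of cell_tiny below 0.008 m and angle between each of pot_tiny, pot_small, pot_medium, pot_large's own z axis and vertical below 0.1 rad and linear speed of each of pot_tiny, pot_small, pot_medium, pot_large below 0.02 m/s and contact force between each of pot_tiny, pot_small, pot_medium, pot_large and the fingers below 0.05 N and horizontal distance between pot_small and cell_small below 0.0125 m and z of pot_small in the frame of cell_small below 0.008 m and horizontal distance between pot_medium and cell_medium below 0.0125 m and z of pot_medium in the frame of cell_medium below 0.008 m and horizontal distance between pot_large and cell_large below 0.0125 m and z of pot_large in the frame of cell_large below 0.008 m and distance of each of saucer, cup from where it was at the start of the episode below 0.025 m); the robot touches nothing.
It fails at once if a pot is dropped (it falls free of the fingers faster than 0.7 m/s, a fall of about 25 mm) ((linear speed of pot_tiny above 0.7 m/s and contact force between pot_tiny and the fingers below 0.05 N) or (linear speed of pot_small above 0.7 m/s and contact force between pot_small and the fingers below 0.05 N) or (linear speed of pot_medium above 0.7 m/s and contact force between pot_medium and the fingers below 0.05 N) or (linear speed of pot_large above 0.7 m/s and contact force between pot_large and the fingers below 0.05 N)).
It fails at once if a pot is knocked over (tilted more than 1 rad) (angle between any of pot_tiny, pot_small, pot_medium, pot_large's own z axis and vertical above 1 rad).
It fails at once if the saucer palette is moved more than 25 mm (distance of saucer from where it was at the start of the episode above 0.025 m).
It fails at once if the water cup is moved more than 25 mm (distance of cup from where it was at the start of the episode above 0.025 m).
It also fails if it takes over 102 s, if anything falls off the work surface, if the arm or the gripper's body presses on something with over 40 N, if the wrist force passes 120 N, or if a joint passes its speed limit or range.

ROBOT

A 6-joint arm with a two-finger parallel gripper is mounted at the origin on the work surface. World frame = base frame: x ahead of the robot, y to its left, z up, the work surface at z = 0. Lengths are in m, angles in rad, forces in N, time in s.
With the tool pointing down it reaches from about 0.325 to 0.775 m from the base axis. Payload 5.5 kg.
Tool frame: the origin (TCP) lies midway between the tips of the shut fingers; the grasp point (between the pads) lies 19 mm behind it (hold_point_z is the distance from the TCP to the grasp point, in m); z points along the fingers, y is the line along which they close (so a half turn about z gives the same grasp; the last joint's range is limited). The gripper opens to 88 mm and grips with 3 to 60 N. Pads are 20 mm wide; open, the fingers measure 115 mm over their backs; the gripper's body (75 mm by 178 mm) begins 61 mm behind the grasp point.
Start: joints at [-1.194, 0.091, 1.231, -0, 1.82, -0.057], TCP at [0.252, -0.544, 0.183] pointing down, gripper open.
Joint ranges: [-2.87, 2.87], [-0.86, 2.18], [0.17, 2.46], [-1.51, 4.65], [0.06, 2.69], [-2.65, 2.65]. Speed limits (rad/s): [2.57, 2.57, 3.01, 3.14, 3.14, 3.14].

INTERFACE

Orientations are given as a unit quaternion [w, x, y, z].
In Python, from cell import sense, get_image, calibration, close_job, hold_point_z gives the robot as it stands.
- The arm moves only by the tool jog_arm, never from a script. Its argument "rows" is one flat list of numbers, 7 for each row, row after row: the turn, a rotation vector about the tool's x, y, z in degrees, then the shift along the tool's x, y, z in mm, then the closure, from -1 (fully open) to 1 (shut). A call has 1 to 20 rows; each row shifts and turns the commanded pose from where the row before left it, along the tool's axes as they then stand; what a row does not reach is not made up. A row lasts 1/12 s, in which the tool goes at most 41.7 mm and 7.16 degrees, less where a joint would pass 70% of its speed; a pose out of reach is approached as far as the arm can. A call with a gripper value outside its range is refused whole. The fingers move at their own pace and stop on an object; "newtons" is the grip in N (left out, the last holds). Time passes only in rows, so rows that do not move let the fingers close. It gives the time, the measured TCP pose, the force, the opening and the grip force at its end, in the units of the state.
- sense(): the state, without advancing time (a new reading comes with each control period).
- get_image(name): name is "scene" or "top" or "wrist"; returns the picture (420x560x3 uint8, red, green, blue); there is no depth.
- calibration(name): a dict with "intrinsics" (3x3 intrinsics, pixels), "R" (3x3) and "t" (3): a world point X has camera coordinates R X + t. Camera axes: x right, y down, z forward; pixel columns grow to the right and rows downward; lengths in m; the calibration is good to about 2 mm. The wrist camera is an equidistant fisheye: a pixel r from the principal point sees the ray r / f radians off the axis. A picture is of the moment at which its call begins: read the wrist's pose just before it. calibration takes no time and is no camera call; for the wrist camera it gives the pose at the moment of the call.
- close_job(): hands the job in; it is judged then, once.
The state is a dict: "t": time; "joints": joint angles; "dq": joint speeds; "joint_efforts": joint torques, N m; "eef_pos": TCP position; "eef_rot": TCP orientation; "force": force on the tool from outside, world axes, zero at the start; "ft_torque": the same for the moment, N m; "gripper_width": finger opening in m; "gripper_force": force on a finger pad.
Only numpy, scipy, OpenCV 4.12 (cv2) and the standard library are available. Lean on these libraries where they do the work, as an engineer would, in place of code of your own. Each camera call takes 0.05 s, during which the arm holds its last target. There are 200 camera calls.

## Working session

There is one attempt and no reset: what is moved stays moved. The work goes in short steps, Python scripts to look and compute and a tool call to move; the robot and the scene stay as the last step left them, time stands still between calls to the robot, and variables do not carry over. Pictures are saved under pics/ and viewed, at most 14 in all, crops included, and the job is handed in when it is done.

Besides the shell and the picture viewer there is one more tool, called after ">>>" as a command line: name --argument value ..., lists and objects as JSON in quotes. jog_arm: Moves the arm, as the interface text tells. Its arguments: {"type":"object","properties":{"rows":{"type":"array"},"newtons":{"type":"number"}},"required":["rows"]}

```bash
mkdir -p pics; python3 - <<'E'
from cell import *
import cv2
for n in("top","scene"):
    cv2.imwrite(f"pics/{n}0.png",get_image(n)[:,:,::-1]); c=calibration(n); print(n,c)
print(sense(),hold_point_z)
E
```

```text
top {'intrinsics': array([[413.3226552 ,   0.        , 291.47514681],
       [  0.        , 413.3226552 , 207.30842286],
       [  0.        ,   0.        ,   1.        ]]), 'R': array([[-0.00482258, -0.99984433,  0.01697211],
       [-0.98795244,  0.0021385 , -0.15474302],
       [ 0.15468264, -0.01751389, -0.98780896]]), 't': array([6.72320010e-04, 5.06662762e-01, 8.54085709e-01])}
scene {'intrinsics': array([[464.69371654,   0.        , 286.0274963 ],
       [  0.        , 464.69371654, 208.18711981],
       [  0.        ,   0.        ,   1.        ]]), 'R': array([[ 0.66939815,  0.74254152, -0.0231995 ],
       [ 0.36111177, -0.35251402, -0.86332622],
       [-0.64923371,  0.56953136, -0.50411271]]), 't': array([-0.34895402, -0.13323011,  1.40692994])}
{'t': 0.1, 'joints': array([-1.19372961e+00,  9.17883322e-02,  1.23176583e+00, -1.95328575e-05,
        1.81978077e+00, -5.66767528e-02]), 'dq': array([ 4.63265942e-04, -5.61089648e-04, -4.13839300e-03,  9.12942455e-05,
       -1.39887755e-03,  1.16079492e-03]), 'joint_efforts': array([ 2.87865223e-03, -4.47857738e+01, -4.07569385e+01,  7.01855030e-02,
        2.84143776e-02, -1.21464186e-04]), 'eef_pos': array([ 0.25204483, -0.54412958,  0.18181695]), 'eef_rot': array([-8.58473264e-04,  9.76575499e-01,  2.15173268e-01, -1.48301849e-04]), 'force': array([ 0.85774688,  0.32026781, -0.31620667]), 'ft_torque': array([0.00259844, 0.03368239, 0.03751047]), 'gripper_force': 0.0, 'gripper_width': 0.08779938961968341} 0.0187
```

View pics/top0.png

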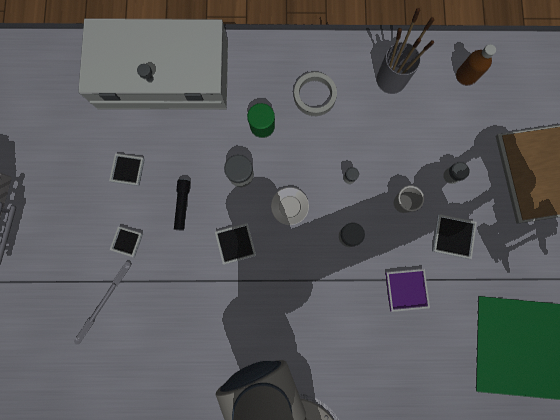

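View pics/scene0.png

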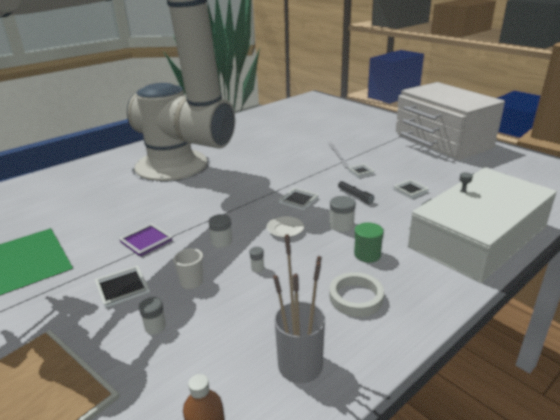

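The top view shows these lids: large (238,165), medium (352,234), tiny (351,174), small (459,172). The dark cell pads are large (455,236), medium (235,243), small (127,169) and tiny (126,241). The decoys are the purple cell (407,289) and the green pot (261,120). The saucer is at (290,207) and the cup at (411,198). In the scene view the lids are large (342,205), medium (220,222), tiny (257,253) and small (151,306).

```bash
cat > h.py <<'E'
import numpy as np,cv2
from cell import *
def ray(c,uv):
    d=np.linalg.inv(c["intrinsics"])@[*uv,1]; R=c["R"]; return -R.T@c["t"],R.T@d
def plane(c,uv,z):
    o,d=ray(c,uv); return o+d*(z-o[2])/d[2]
def tri(r1,r2):
    (a,u),(b,v)=r1,r2; s=np.linalg.lstsq(np.c_[u,-v],b-a,rcond=None)[0]
    p,q=a+s[0]*u,b+s[1]*v; return (p+q)/2,np.linalg.norm(p-q)
E
cat > m.py <<'E'
from h import *
T,S=calibration("top"),calibration("scene")
t,s=cv2.imread("pics/top0.png"),cv2.imread("pics/scene0.png")
def comps(im,seed,lo,hi,w):
    g=im.max(2);x,y=seed
    m=((g>=lo)&(g<=hi)).astype(np.uint8);k=np.zeros_like(m);k[y-w:y+w,x-w:x+w]=m[y-w:y+w,x-w:x+w]
    n,l,st,ce=cv2.connectedComponentsWithStats(k); i=l[y,x]
    c=max(cv2.findContours((l==i).astype(np.uint8),0,1)[0],key=cv2.contourArea)
    return c,st[i]
print("CELLS")
for n,a,b in[("large",(455,236),(122,287)),("medium",(235,243),(298,199)),("small",(127,169),(410,189)),("tiny",(126,241),(361,171))]:
    r=[]
    for im,C,p in((t,T,a),(s,S,b)):
        c,st=comps(im,p,0,60,30); 
        if im is t:
            q=np.array([plane(C,x,.004)[:2] for x in c[:,0].astype(float)],np.float32)
            mr=cv2.minAreaRect(q*1000);print(n,"rect mm",mr)
        M=cv2.moments(c);r.append(ray(C,(M['m10']/M['m00'],M['m01']/M['m00'])))
    print("   tri",tri(*r))
print("LIDS px values")
for n,a,b in[("large",(238,165),(342,203)),("medium",(352,234),(220,222)),("tiny",(351,174),(257,252)),("small",(459,172),(151,305))]:
    print(n,t[a[1],a[0]],s[b[1],b[0]],tri(ray(T,a),ray(S,b)))
print("cup",plane(T,(411,197),.062),"saucer",plane(T,(290,207),.01),"green",plane(T,(261,115),.066),"purple",plane(T,(407,290),.004))
cs=[cv2.resize(t[y-30:y+30,x-40:x+40],None,fx=5,fy=5,interpolation=2) for x,y in((238,165),(352,234),(351,174),(459,172))]
cv2.imwrite("pics/lids.png",np.vstack([np.hstack(cs[:2]),np.hstack(cs[2:])]))
cs=[cv2.resize(s[y-30:y+30,x-40:x+40],None,fx=5,fy=5,interpolation=2) for x,y in((342,205),(220,225),(257,255),(151,308))]
cv2.imwrite("pics/lidss.png",np.vstack([np.hstack(cs[:2]),np.hstack(cs[2:])]))
E
python3 m.py
```

```text
CELLS
large rect mm ((446.2020263671875, -366.28350830078125), (73.1891860961914, 73.4798583984375), 78.3885498046875)
   tri (array([ 0.44575211, -0.36512432,  0.00631076]), np.float64(0.00010111808383148471))
medium rect mm ((431.490234375, 123.34793853759766), (66.45188903808594, 66.01400756835938), 15.472552299499512)
   tri (array([ 0.417693  ,  0.10461333, -0.02046856]), np.float64(0.05243859641156735))
small rect mm ((600.8118286132812, 371.9692077636719), (52.637203216552734, 53.7472038269043), 81.95719909667969)
   tri (array([0.5039624 , 0.18401399, 0.0745005 ]), np.float64(0.3251668092781764))
tiny rect mm ((437.5119323730469, 364.2951354980469), (42.30396270751953, 44.734371185302734), 72.93360900878906)
   tri (array([ 0.38102454,  0.25648425, -0.03881018]), np.float64(0.2579712185319207))
LIDS px values
large [67 65 62] [120 121 115] (array([0.59306073, 0.11125001, 0.06261147]), np.float64(0.004666207631949521))
medium [45 42 41] [81 82 77] (array([ 0.44791072, -0.12819145,  0.05031519]), np.float64(0.00171653297852955))
tiny [68 68 63] [117 118 112] (array([ 0.58055757, -0.13157245,  0.04008636]), np.float64(0.0011219954629081129))
small [44 42 41] [119 121 113] (array([ 0.58316699, -0.36684595,  0.04748379]), np.float64(0.0018266533140928294))
cup [ 0.52475517 -0.25488391  0.062     ] saucer [0.51197599 0.00166877 0.01      ] green [0.70538648 0.06452894 0.066     ] purple [ 0.32832344 -0.25393555  0.004     ]
```

View pics/lids.png

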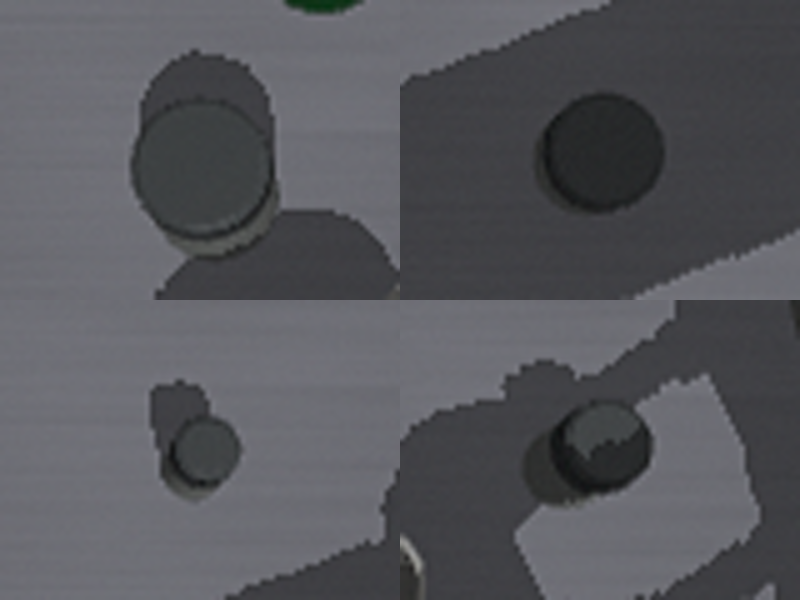

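View pics/lidss.png

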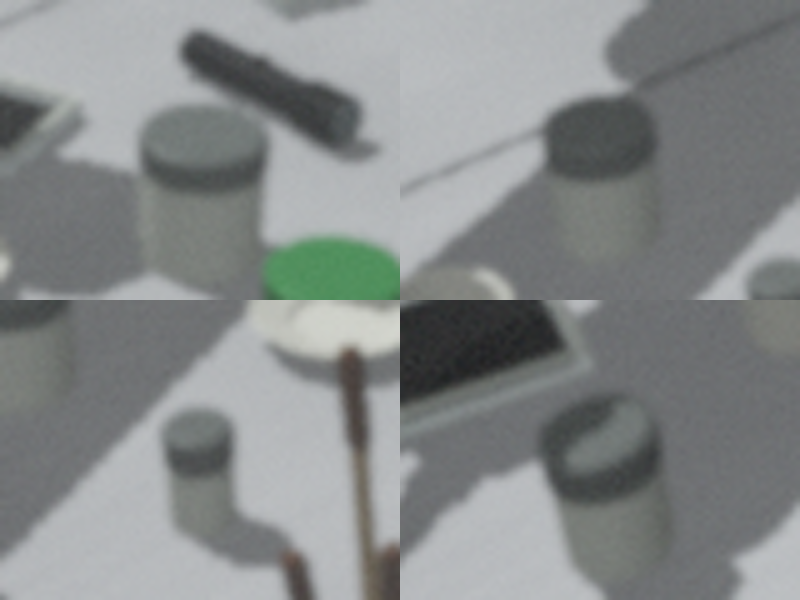

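The crops show these lid-top centres. Top view: large (238.2,168.4), medium (352.8,234), tiny (352,173.8), small (459.7,171.2). Scene view: (342.2,203), (219.8,220), (256.2,250.2), (151.4,305).

```bash
cat > m2.py <<'E'
from h import *
T,S=calibration("top"),calibration("scene")
t,s=cv2.imread("pics/top0.png"),cv2.imread("pics/scene0.png")
for n,a,b,h in[("large",(238.2,168.4),(342.2,203),.066),("medium",(352.8,234),(219.8,220),.060),("tiny",(352,173.8),(256.2,250.2),.048),("small",(459.7,171.2),(151.4,305),.054)]:
    print(n,tri(ray(T,a),ray(S,b)),plane(T,a,h),plane(S,b,h))
def pad(im,p,thr,w):
    x,y=p;g=im.max(2);k=np.zeros_like(g);sl=np.s_[y-w:y+w,x-w:x+w];k[sl]=(g[sl]<thr)
    n,l,st,ce=cv2.connectedComponentsWithStats(k);i=1+np.argmax(st[1:,4]);return ce[i],st[i]
for n,a,b,w in[("large",(455,236),(122,287),26),("medium",(235,243),(298,199),19),("small",(127,169),(410,189),17),("tiny",(126,241),(361,171),14)]:
    ct,st=pad(t,a,50,24);print(n,s[b[1],b[0]],s[b[1]-w:b[1]+w,b[0]].max(1)[::3])
    cs,ss=pad(s,b,85,w);print("  ",ct,cs,ss,tri(ray(T,ct),ray(S,cs)),plane(T,ct,.004),plane(S,cs,.004))
E
python3 m2.py
```

```text
large (array([0.5884283 , 0.11322665, 0.05914686]), np.float64(0.0008994018192487772)) [0.58636994 0.11210384 0.066     ] [0.59647479 0.10456292 0.066     ]
medium (array([ 0.44771334, -0.12859966,  0.05554768]), np.float64(0.0027250613260062324)) [ 0.44654788 -0.12899391  0.06      ] [ 0.4549129  -0.13145724  0.06      ]
tiny (array([ 0.57991843, -0.13290618,  0.04483699]), np.float64(0.0013115160929289896)) [ 0.57876773 -0.13290008  0.048     ] [ 0.58389466 -0.13504333  0.048     ]
small (array([ 0.58485515, -0.367353  ,  0.0489369 ]), np.float64(0.0029435985365237815)) [ 0.5829381  -0.36649964  0.054     ] [ 0.5917429  -0.36838156  0.054     ]
large [46 42 44] [189 192 191 191 148  63  50  43  48  50  39  57 112 137 115 115 114 113]
   [454.30972616 236.12275732] [121.43098592 285.52957746] [101 272  43  28 710] (array([ 0.44604923, -0.36475711,  0.00649715]), np.float64(0.000654880443277276)) [ 0.44611159 -0.36610314  0.004     ] [ 0.44310789 -0.36355784  0.004     ]
medium [67 67 63] [171 183 187 175 117  70  69  61 100 132 120 116 112]
   [235.28852839 243.37775203] [298.2037037  198.12962963] [287 193  23  11 162] (array([0.43164456, 0.12292231, 0.00593073]), np.float64(0.00031012095117599245)) [0.43168003 0.12302807 0.004     ] [0.4291729  0.12543775 0.004     ]
small [64 64 62] [182 185 184 159  83  63  65 143 139 175 189 185]
   [126.26235741 169.11977186] [410.47826087 187.69565217] [403 184  16   8  69] (array([0.59983714, 0.37099988, 0.0075811 ]), np.float64(0.00037057976936296754)) [0.60060458 0.37224548 0.004     ] [0.59619251 0.37719158 0.004     ]
tiny [86 87 84] [185 186 186 142  78 115 131 146 184 183]
   [125.64705882 241.13043478] [360.375  169.6875] [357 169   8   3  16] (array([0.43693109, 0.36254787, 0.00779071]), np.float64(0.0008925375656817841)) [0.43751212 0.36435887 0.004     ] [0.43186014 0.36823764 0.004     ]
```

>>> jog_arm --rows '[0, 0, 6.21, 0, 0, 0, -1, 0, 0, 6.21, 0, 0, 0, -1, 0, 0, 6.21, 0, 0, 0, -1, 0, 0, 6.21, 0, 0, 0, -1, 0, 0, 0, 33, -17.7, 0, -1, 0, 0, 0, 33, -17.7, 0, -1, 0, 0, 0, 33, -17.7, 0, -1, 0, 0, 0, 33, -17.7, 0, -1, 0, 0, 0, 33, -17.7, 0, -1, 0, 0, 0, 33, -17.7, 0, -1, 0, 0, 0, 33, -17.7, 0, -1, 0, 0, 0, 33, -17.7, 0, -1, 0, 0, 0, 33, -17.7, 0, -1, 0, 0, 0, 34, -17.7, 0, -1, 0, 0, 0, 0, 0, 0, -1, 0, 0, 0, 0, 0, 0, -1]' --newtons 15

```text
t: 1.43
eef_pos: [0.5844, -0.3657, 0.1809]
eef_rot: [-0.001, 1.0, 0.002, -0.001]
force: [-0.6, -0.0, 0.1]
gripper_width: 0.0877
gripper_force: 0.0
```

```bash
cat > w.py <<'E'
import sys
from h import *
s=sense(); c=calibration("wrist"); cv2.imwrite(f"pics/{sys.argv[1]}.png",get_image("wrist")[:,:,::-1])
np.savez(f"pics/{sys.argv[1]}.npz",**c); print(s["t"],s["eef_pos"].round(4),s["eef_rot"].round(4),s["joints"].round(2)); print(c)
E
python3 w.py w1
```

```text
1.4333 [ 0.5844 -0.3657  0.1809] [-8.0e-04  1.0e+00  1.8e-03 -1.1e-03] [-0.61  0.35  0.94 -0.    1.86  0.96]
{'intrinsics': array([[325.1922621 ,   0.        , 279.53246951],
       [  0.        , 325.1922621 , 204.21292038],
       [  0.        ,   0.        ,   1.        ]]), 'R': array([[ 3.60435928e-03, -9.99993416e-01, -4.19484126e-04],
       [-9.57181216e-01, -3.57147548e-03,  2.89467381e-01],
       [-2.89466974e-01, -6.41822117e-04, -9.57187787e-01]]), 't': array([-0.36721385,  0.52427445,  0.55791414])}
```

View pics/w1.png

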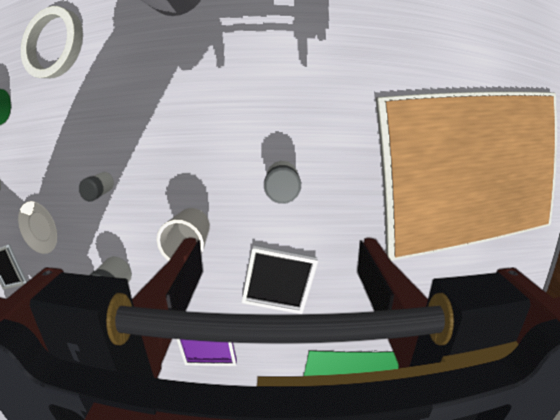

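The wrist view shows the small pot's lid at (282,184), cell_large's pad at (280,279) and the cup at (180,237).

```bash
cat >> h.py <<'E'
def fish(c,uv,z):
    K=c["intrinsics"];d=(np.array(uv)-K[:2,2])/K[0,0];r=np.linalg.norm(d)
    v=c["R"].T@np.r_[np.sin(r)*d/max(r,1e-9),np.cos(r)];o=-c["R"].T@c["t"];return o+v*(z-o[2])/v[2]
def blob(im,p,lo,hi,w):
    "centroid and size of the connected grey-level blob about p"
    x,y=p;g=cv2.medianBlur(im,3).max(2);k=np.zeros_like(g);sl=np.s_[max(y-w,0):y+w,max(x-w,0):x+w];k[sl]=cv2.inRange(g,lo,hi)[sl]
    n,l,st,ce=cv2.connectedComponentsWithStats(k);i=l[y,x];return ce[i],st[i]
E
python3 - <<'E'
from h import *
c=dict(np.load("pics/w1.npz"));im=cv2.imread("pics/w1.png")
print(im[184,260:306].max(1),im[160:210,282].max(1))
ce,st=blob(im,(280,279),0,60,40);print(ce,st,fish(c,ce,.004))
for z in(.046,.054): print(fish(c,(282,184),z))
E
```

```text
[220 221 218 180 113  94 111 130 135 133 134 133 133 134 132 135 133 134
 134 134 135 136 133 135 135 136 136 135 135 136 136 134 136 136 136 137
 135 136 123 112 125 179 214 218 217 218] [117 106 105 108  99  62  48  66  88 101 117 130 131 131 131 132 133 132
 133 133 133 135 135 135 133 135 135 137 137 135 136 138 138 138 137 138
 139 140 140 139 137 130 132 172 215 218 217 217 218 218]
[278.121633   279.69149832] [ 248  254   63   52 2376] [ 0.44523702 -0.36373349  0.004     ]
[ 0.58542134 -0.36774416  0.046     ]
[ 0.58730703 -0.3676784   0.054     ]
```

>>> jog_arm --rows '[0, 0, 0, 0.5, 1.5, 35, -1, 0, 0, 0, 0, 0, 35, -1, 0, 0, 0, 0, 0, 35, -1, 0, 0, 0, 0, 0, 30, -1, 0, 0, 0, 0, 0, 18, -1, 0, 0, 0, 0, 0, 8, -1, 0, 0, 0, 0, 0, 0, -1, 0, 0, 0, 0, 0, 0, 1, 0, 0, 0, 0, 0, 0, 1, 0, 0, 0, 0, 0, 0, 1, 0, 0, 0, 0, 0, 0, 1, 0, 0, 0, 0, 0, 0, 1, 0, 0, 0, 0, 0, 0, 1, 0, 0, 0, 0, 0, 0, 1, 0, 0, 0, 0, 0, 0, 1]' --newtons 15

```text
t: 2.73
eef_pos: [0.5837, -0.3688, 0.0218]
eef_rot: [0.0, 1.0, 0.0, -0.0]
force: [0.9, 0.5, -0.5]
gripper_width: 0.0381
gripper_force: 0.0
```

>>> jog_arm --rows '[0, 0, 0, 0, 0, 0, 1, 0, 0, 0, 0, 0, 0, 1, 0, 0, 0, 0, 0, 0, 1]'

```text
t: 2.98
eef_pos: [0.5836, -0.3688, 0.0217]
eef_rot: [-0.0, 1.0, 0.0, -0.0]
force: [0.0, -0.7, -0.7]
gripper_width: 0.0176
gripper_force: 0.0
```

```bash
python3 w.py w2; python3 -c "
from h import *
im=get_image('top');cv2.imwrite('pics/t2.png',cv2.resize(im[120:260,330:540,::-1],None,fx=3,fy=3))"
```

```text
2.9833 [ 0.5836 -0.3688  0.0217] [-0.e+00  1.e+00  2.e-04 -1.e-04] [-0.61  0.36  1.21 -0.    1.57  0.96]
{'intrinsics': array([[325.1922621 ,   0.        , 279.53246951],
       [  0.        , 325.1922621 , 204.21292038],
       [  0.        ,   0.        ,   1.        ]]), 'R': array([[ 2.40790002e-04, -9.99999402e-01,  1.06639384e-03],
       [-9.57831260e-01,  7.57721739e-05,  2.87331293e-01],
       [-2.87331202e-01, -1.09061185e-03, -9.57830669e-01]]), 't': array([-0.36850873,  0.57138059,  0.40397091])}
```

View pics/w2.png

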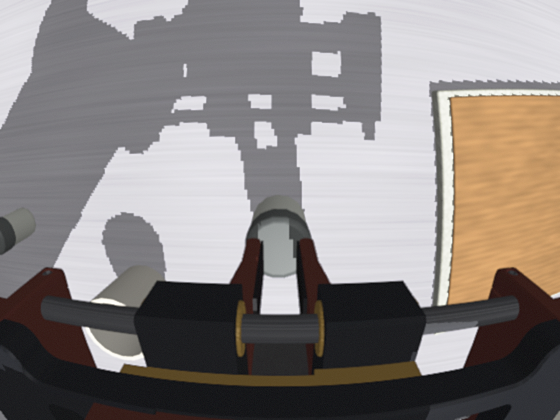

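The pot still stands upright with its lid at about (279,245), but it sits on the far side of the fingers.

```bash
python3 - <<'E'
from h import *
c=dict(np.load("pics/w2.npz"))
for z in(0,.054): print(z,[fish(c,(279,v),z).round(4) for v in(210,225,245,276)], [fish(c,(u,240),z).round(4) for u in(248,309)])
print(-c["R"].T@c["t"])
E
```

```text
0 [array([ 0.5922, -0.368 ,  0.    ]), array([ 0.5806, -0.368 ,  0.    ]), array([ 0.5646, -0.368 ,  0.    ]), array([ 0.538, -0.368,  0.   ])] [array([ 0.5686, -0.3448,  0.    ]), array([ 0.5686, -0.3904,  0.    ])]
0.054 [array([ 0.6094, -0.368 ,  0.054 ]), array([ 0.6007, -0.368 ,  0.054 ]), array([ 0.5885, -0.368 ,  0.054 ]), array([ 0.5683, -0.368 ,  0.054 ])] [array([ 0.5916, -0.3505,  0.054 ]), array([ 0.5916, -0.385 ,  0.054 ])]
[ 0.66344837 -0.36811123  0.22315318]
```

View pics/t2.png

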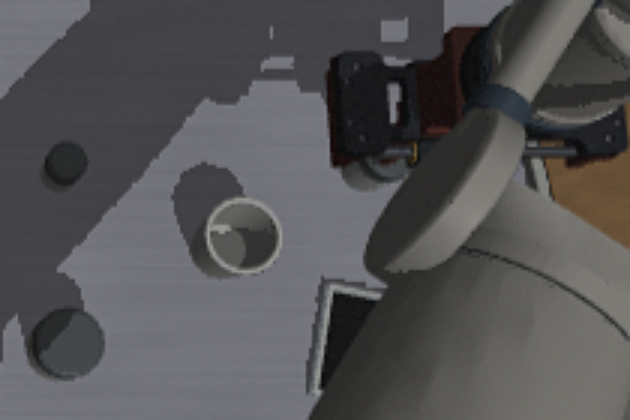

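```bash
python3 - <<'E'
from h import *
a,b=(dict(np.load(f"pics/w{i}.npz")) for i in(1,2))
print(fish(a,(378,94),.01),fish(b,(434,84),.01))
def proj(c,X):
    p=c["R"]@X+c["t"];th=np.arctan2(np.hypot(p[0],p[1]),p[2]);e=p[:2]/np.hypot(*p[:2]);return c["intrinsics"][:2,2]+c["intrinsics"][0,0]*th*e
P=np.array([.5836,-.3688,.0217])
for dx in(-.01,0,.01):
  for w in (.0088,.022):
    for dz in(0,.04): print(dx,w,dz,proj(b,P+[dx,w,dz]).round(),proj(b,P+[dx,-w,dz]).round())
print(sense()["gripper_width"],[proj(b,np.array([.583+x,-.368+y,z])).round() for x,y,z in((.02,0,0),(.02,0,.054),(-.02,0,.054),(0,.02,.054),(0,-.02,.054))])
E
```

```text
[ 0.68581556 -0.47872494  0.01      ] [ 0.68655252 -0.47547674  0.01      ]
-0.01 0.0088 0 [267. 246.] [293. 246.]
-0.01 0.0088 0.04 [265. 275.] [296. 275.]
-0.01 0.022 0 [248. 246.] [313. 246.]
-0.01 0.022 0.04 [242. 274.] [319. 274.]
0 0.0088 0 [267. 232.] [293. 232.]
0 0.0088 0.04 [264. 259.] [296. 259.]
0 0.022 0 [247. 232.] [313. 232.]
0 0.022 0.04 [241. 259.] [320. 259.]
0.01 0.0088 0 [267. 218.] [294. 218.]
0.01 0.0088 0.04 [264. 242.] [297. 242.]
0.01 0.022 0 [247. 218.] [314. 218.]
0.01 0.022 0.04 [240. 242.] [321. 242.]
0.00986629031707105 [array([279., 195.]), array([279., 221.]), array([279., 284.]), array([244., 254.]), array([314., 254.])]
```

```bash
python3 -c "
from h import *
im=get_image('scene');cv2.imwrite('pics/s2f.png',im[:,:,::-1]);cv2.imwrite('pics/s2.png',cv2.resize(im[200:350,60:260,::-1],None,fx=4,fy=4,interpolation=2))
c=calibration('scene')
for z in(0,.0217,.0404,.054,.062):
  p=c['intrinsics']@(c['R']@np.array([.5836,-.3688,z])+c['t']);p=p[:2]/p[2];print(z,(p-[60,200])*4)"
```

```text
0 [376.59903562 504.31243335]
0.0217 [368.28939658 467.55647952]
0.0404 [360.94571492 435.07323653]
0.054 [355.49488151 410.9626127 ]
0.062 [352.24413122 396.58359734]
```

View pics/s2.png

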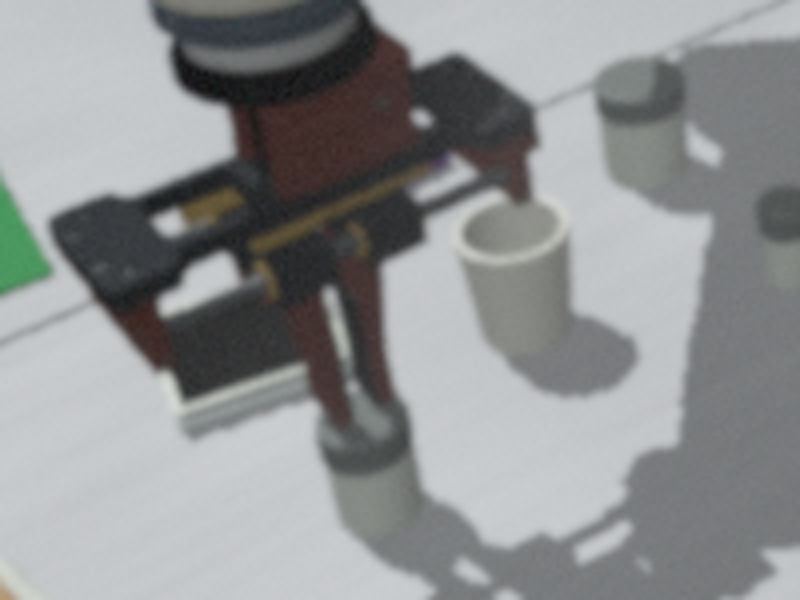

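The scene view shows the closed fingertips at about (362,411) in the crop, hovering just above the lid. That puts them roughly 35 mm above the reported TCP. I'll triangulate the fingertips to get the offset.

```bash
python3 - <<'E'
from h import *
b=dict(np.load("pics/w2.npz"));S=calibration("scene")
def fr(c,uv):
    p=fish(c,uv,0);o=-c["R"].T@c["t"];return o,p-o
f=lambda u,v:(60+u/4,200+v/4)
for w,s in(((306,240),(340,427)),((256,240),(388,403)),((281,240),(362,414))): print(tri(fr(b,w),ray(S,f(*s))))
print(tri(fr(b,(279,245)),ray(S,f(362,410))))
E
```

```text
(array([ 0.59521228, -0.38181108,  0.06094137]), np.float64(0.002053128606900735))
(array([ 0.59199481, -0.35622831,  0.05631539]), np.float64(0.0023592229298201174))
(array([ 0.59356854, -0.3695038 ,  0.05920975]), np.float64(0.0009461909949819318))
(array([ 0.5904335 , -0.36821877,  0.0585998 ]), np.float64(0.0004969957516473259))
```

>>> jog_arm --rows '[0, 0, 0, 0, 0, -25, 1, 0, 0, 0, 0, 0, 0, -1, 0, 0, 0, 0, 0, 0, -1, 0, 0, 0, 0, 0, 0, -1, 0, 0, 0, 0, 0, 0, -1, 0, 0, 0, 0, 0, 0, -1, 0, 0, 0, 0, 0, 0, -1, 0, 0, 0, 0, 0, 0, -1, 0, 0, 0, 0, 0, 0, -1, 0, 0, 0, 0, 0, 0, -1, 0, 0, 0, 0, 0, 0, -1, 0, 0, 0, 0, 0, 0, -1, 0, 0, 0, 0, 0, 0, -1]'

```text
t: 4.22
eef_pos: [0.5837, -0.3689, 0.0469]
eef_rot: [0.0, 1.0, 0.0, 0.0]
force: [-0.2, 0.3, 0.3]
gripper_width: 0.078
gripper_force: 0.0
```

>>> jog_arm --rows '[0, 0, 0, 1, -1, 20, -1, 0, 0, 0, 0, 0, 20, -1, 0, 0, 0, 0, 0, 15, -1, 0, 0, 0, 0, 0, 9, -1, 0, 0, 0, 0, 0, 0, 1, 0, 0, 0, 0, 0, 0, 1, 0, 0, 0, 0, 0, 0, 1, 0, 0, 0, 0, 0, 0, 1, 0, 0, 0, 0, 0, 0, 1, 0, 0, 0, 0, 0, 0, 1, 0, 0, 0, 0, 0, 0, 1, 0, 0, 0, 0, 0, 0, 1, 0, 0, 0, 0, 0, 0, 1]'

```text
t: 5.3
eef_pos: [0.5848, -0.368, -0.0168]
eef_rot: [0.0, 1.0, 0.0, 0.0]
force: [-1.4, -0.2, 1.2]
gripper_width: 0.0393
gripper_force: 15.0
```

>>> jog_arm --rows '[0, 0, 0, 0, 0, -10, 1, 0, 0, 0, 0, 0, -30, 1, 0, 0, 0, 0, 0, -30, 1, 0, 0, 0, 0, 0, -30, 1, 0, 0, 0, 1, -10, 0, 1, 0, 0, 0, 1, -25, 0, 1, 0, 0, 0, 1, -35, 0, 1, 0, 0, 0, 1, -35, 0, 1, 0, 0, 0, 1, -35, 0, 1, 0, 0, 0, 1, -35, 0, 1, 0, 0, 0, 1, -35, 0, 1, 0, 0, 0, 1, -35, 0, 1, 0, 0, 0, 1, -35, 0, 1, 0, 0, 0, 1, -35, 0, 1, 0, 0, 0, 1, -35, 0, 1, 0, 0, 0, 1, -35, 0, 1, 0, 0, 0, 1, -35, 0, 1, 0, 0, 0, 1, -35, 0, 1, 0, 0, 0, 1, -35, 0, 1, 0, 0, 0, 1, -35, 0, 1]' --newtons 20

```text
t: 6.97
eef_pos: [0.5998, 0.1591, 0.0825]
eef_rot: [0.0, 1.0, 0.0, -0.0]
force: [0.3, 0.0, -1.4]
gripper_width: 0.0394
gripper_force: 20.0
```

>>> jog_arm --rows '[0, 0, 0, 0, -35, 0, 1, 0, 0, 0, 0, -35, 0, 1, 0, 0, 0, 0, -35, 0, 1, 0, 0, 0, 0, -35, 0, 1, 0, 0, 0, 0, -35, 0, 1, 0, 0, 0, 0, -25, 0, 1, 0, 0, 0, 0, -15, 0, 1, 0, 0, 0, 0, 0, 0, 1, 0, 0, 0, 0, 0, 0, 1]'

```text
t: 7.72
eef_pos: [0.5997, 0.3726, 0.0819]
eef_rot: [0.001, 1.0, 0.001, -0.001]
force: [-0.5, -0.6, -0.8]
gripper_width: 0.0401
gripper_force: 20.0
```

```bash
python3 w.py w3
```

```text
7.7167 [0.5997 0.3726 0.0819] [ 5.e-04  1.e+00  9.e-04 -6.e-04] [ 0.51  0.38  1.07 -0.    1.69  2.08]
{'intrinsics': array([[325.1922621 ,   0.        , 279.53246951],
       [  0.        , 325.1922621 , 204.21292038],
       [  0.        ,   0.        ,   1.        ]]), 'R': array([[ 0.00179481, -0.99999589,  0.00223583],
       [-0.9575248 , -0.00107388,  0.28834891],
       [-0.28834533, -0.0026584 , -0.9575228 ]]), 't': array([0.37178865, 0.5695941 , 0.46820112])}
```

View pics/w3.png

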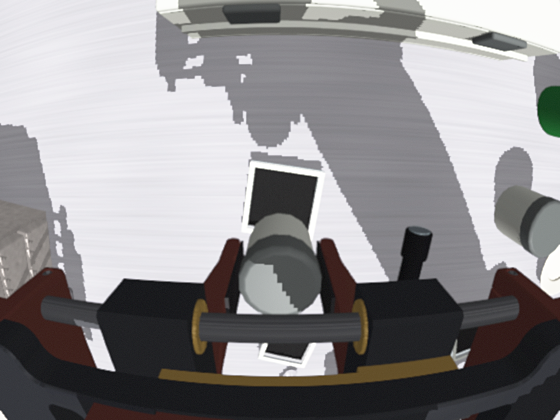

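The pot is held upright and cell_small lies below it, with rim corners at (251,161), (326,172) and (243,229).

```bash
python3 - <<'E'
from h import *
c=dict(np.load("pics/w3.npz"))
tl,tr=fish(c,(251,161),.012),fish(c,(326,172),.012);e=tr-tl;L=np.linalg.norm(e);n=np.array([-abs(e[1])/L,e[0]/L*np.sign(1),0]);n=np.array([e[1],-e[0],0])/L
print(tl,tr,L,"centre",(tl+tr)/2+n*.032,(tl+tr)/2-n*.032)
print("lid",fish(c,(280,275),.154),fish(c,(240,280),.154),fish(c,(321,280),.154),fish(c,(280,312),.154))
E
```

```text
[0.63613165 0.39704833 0.012     ] [0.6268484  0.33323468 0.012     ] 0.06448535541444138 centre [0.59982335 0.36974819 0.012     ] [0.6631567  0.36053481 0.012     ]
lid [0.60741511 0.37301345 0.154     ] [0.60457641 0.39131106 0.154     ] [0.60457481 0.35421996 0.154     ] [0.58669683 0.37296273 0.154     ]
```

>>> jog_arm --rows '[0, 0, 0, -1.5, 1.5, 25, 1, 0, 0, 0, 0, 0, 30, 1, 0, 0, 0, 0, 0, 20, 1, 0, 0, 0, 0, 0, 10, 1, 0, 0, 0, 0, 0, 5, 1, 0, 0, 0, 0, 0, 2, 1, 0, 0, 0, 0, 0, 1.5, 1, 0, 0, 0, 0, 0, 0.5, 1, 0, 0, 0, 0, 0, 0, 1]'

```text
t: 8.52
eef_pos: [0.5998, 0.371, -0.0094]
eef_rot: [-0.001, 1.0, 0.0, 0.001]
force: [-0.2, 0.2, -1.0]
gripper_width: 0.0396
gripper_force: 20.0
```

>>> jog_arm --rows '[0, 0, 0, 0, 0, 1, 1, 0, 0, 0, 0, 0, 1, 1, 0, 0, 0, 0, 0, 0, 1]'

```text
t: 8.77
eef_pos: [0.5992, 0.3709, -0.0128]
eef_rot: [-0.0, 1.0, 0.0, 0.0]
force: [-0.8, -0.3, -0.1]
gripper_width: 0.0399
gripper_force: 20.0
```

>>> jog_arm --rows '[0, 0, 0, 0, 0, 1, 1, 0, 0, 0, 0, 0, 0, 1]'

```text
t: 8.93
eef_pos: [0.5992, 0.3709, -0.0128]
eef_rot: [-0.0, 1.0, 0.0, 0.001]
force: [-1.6, -1.6, 3.9]
gripper_width: 0.04
gripper_force: 20.0
```

>>> jog_arm --rows '[0, 0, 0, 0, 0, 0, -1, 0, 0, 0, 0, 0, 0, -1, 0, 0, 0, 0, 0, 0, -1, 0, 0, 0, 0, 0, 0, -1, 0, 0, 0, 0, 0, -10, -1, 0, 0, 0, 0, 0, -30, -1, 0, 0, 0, 0, 0, -35, -1, 0, 0, 0, 0, 0, -35, -1, 0, 0, 0, -1.5, 32, 0, -1, 0, 0, 0, -1.5, 32, 0, -1, 0, 0, 0, -1.5, 32, 0, -1, 0, 0, 0, -1.5, 32, 0, -1, 0, 0, 0, -1.5, 32, 0, -1, 0, 0, 0, -1.5, 32, 0, -1, 0, 0, 0, -1.5, 32, 0, -1, 0, 0, 0, -1.5, 34, 0, -1, 0, 0, 0, 0, 0, 0, -1, 0, 0, 0, 0, 0, 0, -1]'

```text
t: 10.43
eef_pos: [0.5873, 0.1111, 0.0969]
eef_rot: [-0.0, 1.0, -0.001, 0.001]
force: [0.5, 0.2, -0.4]
gripper_width: 0.0877
gripper_force: 0.0
```

```bash
python3 w.py w4|head -1; python3 - <<'E'
from h import *
c=dict(np.load("pics/w4.npz"));im=cv2.imread("pics/w4.png")
print(-c["R"].T@c["t"])
cv2.imwrite("pics/w4c.png",cv2.resize(im[130:350,130:430],None,fx=2,fy=2))
E
```

```text
10.4333 [0.5873 0.1111 0.0969] [-2.0e-04  1.0e+00 -1.4e-03  6.0e-04] [0.13 0.08 1.39 0.   1.67 1.7 ]
[0.66686695 0.11155508 0.29837585]
```

View pics/w4c.png

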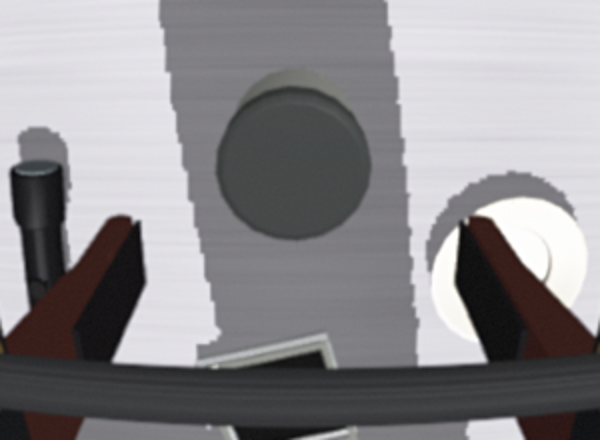

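The large pot's lid centre is at crop (293,166), which is image pixel (276.8,213). The fingers will clear the saucer.

```bash
python3 - <<'E'
from h import *
c=dict(np.load("pics/w4.npz"))
print([fish(c,p,.066).round(4) for p in((276.8,213),(238.5,210),(315,210),(277,250))])
E
```

```text
[array([0.5906, 0.1136, 0.066 ]), array([0.593 , 0.1425, 0.066 ]), array([0.5929, 0.0849, 0.066 ]), array([0.56  , 0.1137, 0.066 ])]
```

>>> jog_arm --rows '[0, 0, 0, 1.5, -2.5, 30, -1, 0, 0, 0, 0, 0, 35, -1, 0, 0, 0, 0, 0, 25, -1, 0, 0, 0, 0, 0, 12, -1, 0, 0, 0, 0, 0, 7, -1, 0, 0, 0, 0, 0, 0, 1, 0, 0, 0, 0, 0, 0, 1, 0, 0, 0, 0, 0, 0, 1, 0, 0, 0, 0, 0, 0, 1, 0, 0, 0, 0, 0, 0, 1, 0, 0, 0, 0, 0, 0, 1, 0, 0, 0, 0, 0, 0, 1]' --newtons 20

```text
t: 11.48
eef_pos: [0.5898, 0.1151, -0.0112]
eef_rot: [-0.0, 1.0, 0.0, 0.002]
force: [0.4, -1.5, 5.9]
gripper_width: 0.0597
gripper_force: 20.0
```

>>> jog_arm --rows '[0, 0, 0, 0, 0, -8, 1, 0, 0, 0, 0, 0, -32, 1, 0, 0, 0, 0, 0, -35, 1, 0, 0, 0, 0, 0, -30, 1, 0, 0, 0, -4, 15, 0, 1, 0, 0, 0, -8, 25, 0, 1, 0, 0, 0, -10, 33, 0, 1, 0, 0, 0, -10, 33, 0, 1, 0, 0, 0, -10, 33, 0, 1, 0, 0, 0, -10, 33, 0, 1, 0, 0, 0, -10, 33, 0, 1, 0, 0, 0, -10, 33, 0, 1, 0, 0, 0, -10, 33, 0, 1, 0, 0, 0, -10, 33, 0, 1, 0, 0, 0, -10, 33, 0, 1, 0, 0, 0, -10, 33, 0, 1, 0, 0, 0, -10, 33, 0, 1, 0, 0, 0, -10, 33, 0, 1]' --newtons 30

```text
t: 12.98
eef_pos: [0.4552, -0.3222, 0.091]
eef_rot: [-0.001, 1.0, -0.0, -0.0]
force: [-0.1, -0.0, -1.4]
gripper_width: 0.0599
gripper_force: 30.0
```

>>> jog_arm --rows '[0, 0, 0, -8, 26, 0, 1, 0, 0, 0, -4, 18, 0, 1, 0, 0, 0, 0, 0, 0, 1, 0, 0, 0, 0, 0, 0, 1]'

```text
t: 13.32
eef_pos: [0.4436, -0.3651, 0.0907]
eef_rot: [-0.001, 1.0, -0.001, -0.001]
force: [-0.4, 0.2, -2.0]
gripper_width: 0.0598
gripper_force: 30.0
```

>>> jog_arm --rows '[0, 0, 0, 1.5, 0, 25, 1, 0, 0, 0, 0, 0, 32, 1, 0, 0, 0, 0, 0, 22, 1, 0, 0, 0, 0, 0, 10, 1, 0, 0, 0, 0, 0, 4, 1, 0, 0, 0, 0, 0, 2, 1, 0, 0, 0, 0, 0, 0, 1, 0, 0, 0, 0, 0, 0, 1]'

```text
t: 13.98
eef_pos: [0.4472, -0.3654, -0.0012]
eef_rot: [0.001, 1.0, 0.0, 0.001]
force: [-0.2, 0.3, -1.9]
gripper_width: 0.0596
gripper_force: 30.0
```

>>> jog_arm --rows '[0, 0, 0, 0, 0, 1, 1, 0, 0, 0, 0, 0, 1, 1, 0, 0, 0, 0, 0, 0, 1]'

```text
t: 14.23
eef_pos: [0.4464, -0.3652, -0.0046]
eef_rot: [0.0, 1.0, 0.0, 0.0]
force: [-0.3, -0.3, -1.9]
gripper_width: 0.0596
gripper_force: 30.0
```

>>> jog_arm --rows '[0, 0, 0, 0, 0, 1.5, 1, 0, 0, 0, 0, 0, 1, 1, 0, 0, 0, 0, 0, 0, 1]'

```text
t: 14.48
eef_pos: [0.4462, -0.3651, -0.0071]
eef_rot: [0.0, 1.0, 0.0, 0.0]
force: [-1.4, 0.2, 2.2]
gripper_width: 0.0596
gripper_force: 30.0
```

>>> jog_arm --rows '[0, 0, 0, 0, 0, 0.8, 1, 0, 0, 0, 0, 0, 0, 1]'

```text
t: 14.65
eef_pos: [0.4462, -0.3651, -0.0072]
eef_rot: [0.0, 1.0, 0.0, 0.0]
force: [-3.0, 2.6, 5.3]
gripper_width: 0.0594
gripper_force: 30.0
```

>>> jog_arm --rows '[0, 0, 0, 0, 0, 0, -1, 0, 0, 0, 0, 0, 0, -1, 0, 0, 0, 0, 0, 0, -1, 0, 0, 0, 0, 0, 0, -1, 0, 0, 0, 0, 0, -10, -1, 0, 0, 0, 0, 0, -30, -1, 0, 0, 0, 0, 0, -32, -1, 0, 0, 0, 0, 0, -30, -1, 0, 0, 0, 1, -33, 0, -1, 0, 0, 0, 0, -35, 0, -1, 0, 0, 0, 0, -35, 0, -1, 0, 0, 0, 0, -35, 0, -1, 0, 0, 0, 0, -35, 0, -1, 0, 0, 0, 0, -33, 0, -1, 0, 0, 0, 0, -30, 0, -1, 0, 0, 0, 0, 0, 0, -1, 0, 0, 0, 0, 0, 0, -1]' --newtons 20

```text
t: 16.07
eef_pos: [0.4474, -0.1279, 0.0945]
eef_rot: [0.0, 1.0, 0.002, 0.001]
force: [-0.6, -1.0, 0.1]
gripper_width: 0.0878
gripper_force: 0.0
```

```bash
python3 w.py w5|head -1; python3 - <<'E'
from h import *
c=dict(np.load("pics/w5.npz"));im=cv2.imread("pics/w5.png")
g=im.max(2);print(g[210,230:330]);print(g[160:270,279])
E
```

```text
16.0667 [ 0.4474 -0.1279  0.0945] [4.0e-04 1.0e+00 1.6e-03 7.0e-04] [-0.35 -0.28  1.73 -0.    1.68  1.22]
[225 225 225 225 225 224 224 225 225 224 224 225 225 224 225 224 225 227
 221 162 106  95 104 118 137 142 142 142 142 143 142 142 143 144 144 143
 143 144 144 144 144 144 145 144 144 147 147 144 146 144 145 147 144 145
 146 146 147 146 147 146 147 148 146 146 146 147 145 147 147 147 147 146
 146 147 147 147 148 146 132 121 116 121 162 217 223 220 219 221 220 221
 220 220 221 220 220 220 219 220 221 220]
[125 125 124 124 126 127 125 124 122 122 121 113 108 108 108 109 109 111
 111  99  71  51  51  56  73  91  98 107 122 134 140 140 141 140 141 142
 142 142 143 143 142 142 143 144 144 143 144 145 145 146 144 147 146 146
 147 147 148 146 148 147 149 149 150 149 151 151 152 152 152 152 153 152
 153 153 153 153 154 155 156 153 128 108 122 153 200 225 223 220 221 222
 221 221 222 222 220 220 222 221 222 223 223 223 224 223 221 221 220 218
 218 222]
```

```bash
python3 - <<'E'
from h import *
c=dict(np.load("pics/w5.npz"))
print([fish(c,p,.060).round(4) for p in((280.8,214),(250,212),(311.5,212),(281,243),(281,184.5))])
E
```

```text
[array([ 0.4487, -0.1285,  0.06  ]), array([ 0.4503, -0.105 ,  0.06  ]), array([ 0.4504, -0.152 ,  0.06  ]), array([ 0.4246, -0.1288,  0.06  ]), array([ 0.4719, -0.1286,  0.06  ])]
```

>>> jog_arm --rows '[0, 0, 0, 0.5, 0.5, 30, -1, 0, 0, 0, 0, 0, 35, -1, 0, 0, 0, 0, 0, 25, -1, 0, 0, 0, 0, 0, 12, -1, 0, 0, 0, 0, 0, 7, -1, 0, 0, 0, 0, 0, 0, 1, 0, 0, 0, 0, 0, 0, 1, 0, 0, 0, 0, 0, 0, 1, 0, 0, 0, 0, 0, 0, 1, 0, 0, 0, 0, 0, 0, 1, 0, 0, 0, 0, 0, 0, 1, 0, 0, 0, 0, 0, 0, 1, 0, 0, 0, 0, 0, 0, 1]' --newtons 20

```text
t: 17.2
eef_pos: [0.4481, -0.1294, -0.0146]
eef_rot: [0.0, 1.0, 0.0, 0.001]
force: [0.9, -0.2, 3.5]
gripper_width: 0.0497
gripper_force: 20.0
```

>>> jog_arm --rows '[0, 0, 0, 0, 0, -8, 1, 0, 0, 0, 0, 0, -32, 1, 0, 0, 0, 0, 0, -32, 1, 0, 0, 0, 0, 0, -28, 1, 0, 0, 0, -1, -10, 0, 1, 0, 0, 0, -2, -25, 0, 1, 0, 0, 0, -2, -33, 0, 1, 0, 0, 0, -2, -33, 0, 1, 0, 0, 0, -2, -33, 0, 1, 0, 0, 0, -2, -33, 0, 1, 0, 0, 0, -2, -33, 0, 1, 0, 0, 0, -2, -33, 0, 1, 0, 0, 0, -1.5, -19.5, 0, 1, 0, 0, 0, 0, 0, 0, 1, 0, 0, 0, 0, 0, 0, 1]' --newtons 25

```text
t: 18.45
eef_pos: [0.4301, 0.1238, 0.0836]
eef_rot: [0.0, 1.0, 0.001, -0.001]
force: [-0.2, -0.8, -1.4]
gripper_width: 0.0496
gripper_force: 25.0
```

>>> jog_arm --rows '[0, 0, 0, 0, 0, 25, 1, 0, 0, 0, 0, 0, 32, 1, 0, 0, 0, 0, 0, 20, 1, 0, 0, 0, 0, 0, 10, 1, 0, 0, 0, 0, 0, 4, 1, 0, 0, 0, 0, 0, 2, 1, 0, 0, 0, 0, 0, 0, 1, 0, 0, 0, 0, 0, 0, 1]'

```text
t: 19.12
eef_pos: [0.4321, 0.1231, -0.0069]
eef_rot: [-0.0, 1.0, -0.0, 0.001]
force: [-0.7, -0.4, -2.3]
gripper_width: 0.0495
gripper_force: 25.0
```

>>> jog_arm --rows '[0, 0, 0, 0, 0, 1.5, 1, 0, 0, 0, 0, 0, 1.5, 1, 0, 0, 0, 0, 0, 0, 1]'

```text
t: 19.37
eef_pos: [0.4318, 0.1233, -0.0106]
eef_rot: [-0.0, 1.0, 0.0, 0.001]
force: [1.3, -0.1, -0.4]
gripper_width: 0.0497
gripper_force: 25.0
```

>>> jog_arm --rows '[0, 0, 0, 0, 0, 0.8, 1, 0, 0, 0, 0, 0, 0, 1]'

```text
t: 19.53
eef_pos: [0.4319, 0.1233, -0.0106]
eef_rot: [-0.0, 1.0, 0.0, 0.001]
force: [-0.8, -1.0, 5.2]
gripper_width: 0.0496
gripper_force: 25.0
```

>>> jog_arm --rows '[0, 0, 0, 0, 0, 0, -1, 0, 0, 0, 0, 0, 0, -1, 0, 0, 0, 0, 0, 0, -1, 0, 0, 0, 0, 0, 0, -1, 0, 0, 0, 0, 0, -10, -1, 0, 0, 0, 0, 0, -30, -1, 0, 0, 0, 0, 0, -32, -1, 0, 0, 0, 0, 0, -30, -1, 0, 0, 0, 16, 28, 0, -1, 0, 0, 0, 16.5, 28.5, 0, -1, 0, 0, 0, 16.5, 28.5, 0, -1, 0, 0, 0, 16.5, 28.5, 0, -1, 0, 0, 0, 16.5, 28.5, 0, -1, 0, 0, 0, 16.5, 28.5, 0, -1, 0, 0, 0, 16.5, 28.5, 0, -1, 0, 0, 0, 16.5, 28.5, 0, -1, 0, 0, 0, 16.5, 28.5, 0, -1, 0, 0, 0, 0, 0, 0, -1]' --newtons 15

```text
t: 21.03
eef_pos: [0.5803, -0.1377, 0.089]
eef_rot: [0.001, 1.0, -0.002, -0.0]
force: [0.2, 0.4, 0.6]
gripper_width: 0.088
gripper_force: 0.0
```

>>> jog_arm --rows '[0, 0, 0, 0, 0, 0, -1]'

```text
t: 21.12
eef_pos: [0.5791, -0.1341, 0.0894]
eef_rot: [-0.0, 1.0, -0.001, -0.001]
force: [-0.1, -0.4, -1.0]
gripper_width: 0.0879
gripper_force: 0.0
```

```bash
python3 w.py w6|head -1; python3 - <<'E'
from h import *
im=cv2.imread("pics/w6.png");g=im.max(2);print(g[215,245:315]);print(g[165:260,279])
E
```

```text
21.1167 [ 0.5791 -0.1341  0.0894] [-3.0e-04  1.0e+00 -1.1e-03 -6.0e-04] [-0.28  0.08  1.41  0.    1.66  1.29]
[219 219 219 219 219 219 219 219 219 218 220 219 220 221 222 207 146 102
 106 119 137 144 144 144 145 146 146 146 146 146 146 146 146 146 147 148
 146 147 148 148 150 149 150 149 149 150 147 138 125 119 125 168 214 222
 219 219 218 219 218 218 218 218 218 219 219 219 219 218 220 217]
[121 123 120 122 123 120 116 119 123 125 125 124 122 122 121 120 115 110
 109 110 109 112 104  81  54  49  52  62  78  93 103 115 128 140 141 141
 141 140 143 142 143 144 144 143 144 146 146 146 146 148 147 147 148 149
 149 149 149 151 152 147 132 129 166 209 218 219 219 218 220 221 220 219
 220 221 219 215 214 219 219 219 221 220 218 219 221 219 219 220 221 222
 223 223 224 225 225]
```

```bash
python3 - <<'E'
from h import *
c=dict(np.load("pics/w6.npz"))
print([fish(c,p,.048).round(4) for p in((278.5,210),(261.5,211),(295.5,211),(278.5,227),(278.5,193))])
E
```

```text
[array([ 0.5813, -0.1329,  0.048 ]), array([ 0.5805, -0.1195,  0.048 ]), array([ 0.5805, -0.1462,  0.048 ]), array([ 0.5671, -0.1328,  0.048 ]), array([ 0.5951, -0.1329,  0.048 ])]
```

>>> jog_arm --rows '[0, 0, 0, 1.5, -1, 30, -1, 0, 0, 0, 0, 0, 35, -1, 0, 0, 0, 0, 0, 25, -1, 0, 0, 0, 0, 0, 11, -1, 0, 0, 0, 0, 0, 6, -1, 0, 0, 0, 0, 0, 0, 1, 0, 0, 0, 0, 0, 0, 1, 0, 0, 0, 0, 0, 0, 1, 0, 0, 0, 0, 0, 0, 1, 0, 0, 0, 0, 0, 0, 1, 0, 0, 0, 0, 0, 0, 1, 0, 0, 0, 0, 0, 0, 1, 0, 0, 0, 0, 0, 0, 1, 0, 0, 0, 0, 0, 0, 1, 0, 0, 0, 0, 0, 0, 1]' --newtons 15

```text
t: 22.42
eef_pos: [0.5806, -0.1319, -0.0172]
eef_rot: [0.0, 1.0, 0.0, 0.0]
force: [-0.2, -0.0, 0.8]
gripper_width: 0.0295
gripper_force: 15.0
```

>>> jog_arm --rows '[0, 0, 0, 0, 0, -10, 1, 0, 0, 0, 0, 0, -33, 1, 0, 0, 0, 0, 0, -35, 1, 0, 0, 0, 0, 0, -32, 1, 0, 0, 0, -3, -10, 0, 1, 0, 0, 0, -7, -25, 0, 1, 0, 0, 0, -9.5, -33, 0, 1, 0, 0, 0, -9.5, -33, 0, 1, 0, 0, 0, -9.5, -33, 0, 1, 0, 0, 0, -9.5, -33, 0, 1, 0, 0, 0, -9.5, -33, 0, 1, 0, 0, 0, -9.5, -33, 0, 1, 0, 0, 0, -9.5, -33, 0, 1, 0, 0, 0, -9.5, -33, 0, 1, 0, 0, 0, -9.5, -33, 0, 1, 0, 0, 0, -9.5, -33, 0, 1, 0, 0, 0, -9.5, -33, 0, 1, 0, 0, 0, -9.5, -33, 0, 1, 0, 0, 0, -9.5, -33, 0, 1]'

```text
t: 24.0
eef_pos: [0.446, 0.3337, 0.0931]
eef_rot: [-0.0, 1.0, 0.0, 0.0]
force: [0.5, 0.3, -0.7]
gripper_width: 0.0297
gripper_force: 15.0
```

>>> jog_arm --rows '[0, 0, 0, -6.5, -21, 0, 1, 0, 0, 0, -3, -10.5, 0, 1, 0, 0, 0, 0, 0, 0, 1, 0, 0, 0, 0, 0, 0, 1]'

```text
t: 24.33
eef_pos: [0.4375, 0.3632, 0.0927]
eef_rot: [0.0, 1.0, 0.0, -0.0]
force: [0.7, -0.3, -0.6]
gripper_width: 0.0298
gripper_force: 15.0
```

```bash
python3 w.py w7|head -1
```

```text
24.3333 [0.4375 0.3632 0.0927] [ 4.e-04  1.e+00  5.e-04 -0.e+00] [ 0.63  0.01  1.48 -0.    1.66  2.2 ]
```

View pics/w7.png

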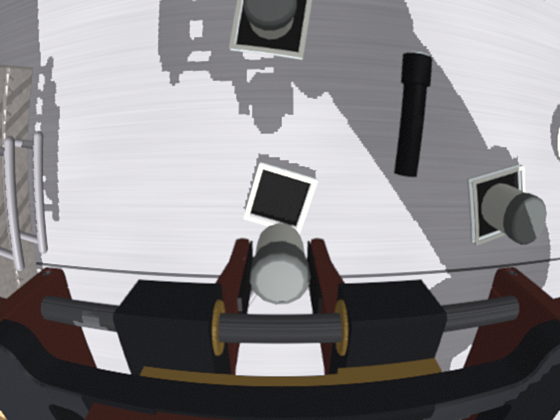

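The tiny cell's rim corners are at (261,162), (317,179) and (245,221), ahead of the held pot. The small and medium pots are standing in their cells.

```bash
python3 - <<'E'
from h import *
c=dict(np.load("pics/w7.npz"))
a,b,d=[fish(c,p,.012) for p in((261,162),(317,179),(245,221))]
print(np.linalg.norm(a-b),np.linalg.norm(a-d),(b+d)/2)
E
```

```text
0.051927106318725595 0.057037287205702995 [0.4363345 0.3627135 0.012    ]
```

>>> jog_arm --rows '[0, 0, 0, 0, 0, 28, 1, 0, 0, 0, 0, 0, 33, 1, 0, 0, 0, 0, 0, 24, 1, 0, 0, 0, 0, 0, 10, 1, 0, 0, 0, 0, 0, 5, 1, 0, 0, 0, 0, 0, 2, 1, 0, 0, 0, 0, 0, 0, 1, 0, 0, 0, 0, 0, 0, 1]'

```text
t: 25.05
eef_pos: [0.4387, 0.3641, -0.0072]
eef_rot: [-0.001, 1.0, -0.0, 0.001]
force: [0.8, 0.5, -0.1]
gripper_width: 0.0298
gripper_force: 15.0
```

>>> jog_arm --rows '[0, 0, 0, 0, 0, 1.5, 1, 0, 0, 0, 0, 0, 1, 1, 0, 0, 0, 0, 0, 0, 1]'

```text
t: 25.3
eef_pos: [0.4377, 0.3638, -0.0113]
eef_rot: [-0.0, 1.0, 0.0, 0.0]
force: [-1.0, -0.6, -1.2]
gripper_width: 0.0295
gripper_force: 15.0
```

>>> jog_arm --rows '[0, 0, 0, 0, 0, 1, 1, 0, 0, 0, 0, 0, 1, 1, 0, 0, 0, 0, 0, 0, 1]'

```text
t: 25.55
eef_pos: [0.4377, 0.3638, -0.0133]
eef_rot: [-0.0, 1.0, 0.0, 0.0]
force: [-0.8, -0.5, 2.3]
gripper_width: 0.0297
gripper_force: 15.0
```

>>> jog_arm --rows '[0, 0, 0, 0, 0, 0.7, 1, 0, 0, 0, 0, 0, 0, 1]'

```text
t: 25.72
eef_pos: [0.4377, 0.3638, -0.0133]
eef_rot: [-0.0, 1.0, 0.0, 0.0]
force: [-2.1, -2.1, 5.3]
gripper_width: 0.0297
gripper_force: 15.0
```

>>> jog_arm --rows '[0, 0, 0, 0, 0, 0, -1, 0, 0, 0, 0, 0, 0, -1, 0, 0, 0, 0, 0, 0, -1, 0, 0, 0, 0, 0, 0, -1, 0, 0, 0, 0, 0, -10, -1, 0, 0, 0, 0, 0, -30, -1, 0, 0, 0, 0, 0, -35, -1, 0, 0, 0, 0, 0, -35, -1, 0, 0, 0, 0, 35, -5, -1, 0, 0, 0, 0, 38, -5, -1, 0, 0, 0, 0, 38, -5, -1, 0, 0, 0, 0, 38, -5, -1, 0, 0, 0, 0, 38, -5, -1, 0, 0, 0, 0, 38, -5, -1, 0, 0, 0, 0, 38, -5, -1, 0, 0, 0, 0, 38, -5, -1, 0, 0, 0, 0, 38, -5, -1, 0, 0, 0, 0, 38, -5, -1, 0, 0, 0, 0, 38, -5, -1, 0, 0, 0, 0, 38, -5, -1]'

```text
t: 27.38
eef_pos: [0.4372, -0.0912, 0.1568]
eef_rot: [0.0, 1.0, 0.0, 0.001]
force: [0.2, -0.1, -0.1]
gripper_width: 0.0878
gripper_force: 0.0
```

>>> jog_arm --rows '[0, 0, 0, 0, 0, 0, -1, 0, 0, 0, 0, 0, 0, -1]'

```text
t: 27.55
eef_pos: [0.4375, -0.091, 0.1564]
eef_rot: [0.0, 1.0, -0.002, 0.0]
force: [-0.0, 0.5, -0.8]
gripper_width: 0.0874
gripper_force: 0.0
```

```bash
python3 - <<'E'
from h import *
im=get_image("top")[:,:,::-1];cv2.imwrite("pics/end.png",im)
cv2.imwrite("pics/endc.png",cv2.resize(im[130:270,90:490],None,fx=2,fy=2,interpolation=2))
E
```

```text
(no output)
```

View pics/endc.png

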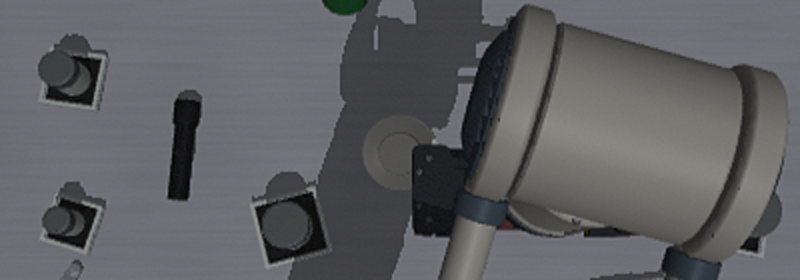

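The small, tiny and medium pots stand inside their cells, with lids at crop (57,70), (63,221) and (287,226). The arm mostly hides the large pot near (765,215). The saucer hasn't moved. I'll check the numbers and look at the large pot in the scene view.

```bash
python3 - <<'E'
from h import *
T=calibration("top")
for p,z,c in(((57,70),.058,(.6005,.371)),((63,221),.052,(.437,.3635)),((287,226),.064,(.4315,.123))):
    q=plane(T,(90+p[0]/2-.25,130+p[1]/2-.25),z)[:2];print(q,(q-c)*1000)
im=get_image("scene")[:,:,::-1]
cv2.imwrite("pics/ends.png",cv2.resize(im[150:350,60:460],None,fx=2,fy=2,interpolation=2))
E
```

```text
[0.59654238 0.3687423 ] [-3.95761977 -2.25769611]
[0.43577334 0.35530353] [-1.22666197 -8.19646985]
[0.42885994 0.12016755] [-2.64005663 -2.83244597]
```

View pics/ends.png

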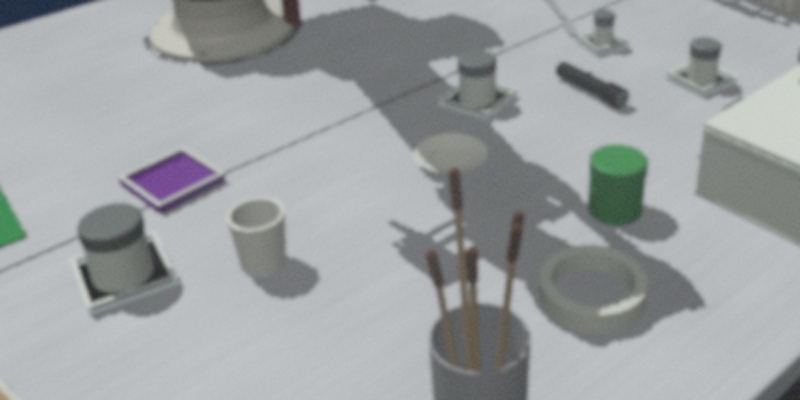

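The scene view shows all four pots upright in their cells: large (118,250), medium (478,85), tiny (603,28) and small (704,62). The cup and saucer are in place.

```bash
python3 -c "
from cell import *
print(close_job())"
```

```text
the job is handed in; nothing more can be done
None
```

All four pots are standing upright and released in their matching cells, the saucer and cup look unmoved in the last pictures, and the job is handed in at about 28 s; no verdict came back.

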